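Prise open a headlamp-washer cover and hold the sprung nozzle out at its mark

ROBOT

A 7-joint arm with a two-finger parallel gripper is mounted at the origin on the work surface. World frame = base frame: x ahead of the robot, y to its left, z up, the work surface at z = 0. Lengths are in m, angles in rad, forces in N, time in s.
With the tool pointing down it reaches from about 0.4 to 0.85 m from the base axis. Payload 4.5 kg.
Tool frame: the origin (TCP) lies midway between the tips of the shut fingers; the grasp point (between the pads) lies 19 mm behind it; z points along the fingers, y is the line along which they close (so a half turn about z gives the same grasp; the last joint's range is limited). The gripper opens to 88 mm and grips with 3 to 60 N. Pads are 18 mm wide; open, the fingers measure 123 mm over their backs; the gripper's body (75 mm by 187 mm) begins 45 mm behind the grasp point.
Start: joints at [-1.083, 0.689, -0.195, 1.565, 0.157, 0.902, -0.215], TCP at [0.274, 0.562, 0.239] pointing down, gripper open.
Joint ranges: [-3.01, 3.01], [-0.46, 2.08], [-1.47, 1.51], [0.13, 2.56], [-1, 4.14], [0.04, 2.09], [-2.66, 2.66]. Speed limits (rad/s): [2.57, 2.57, 3.14, 3.14, 3.14, 3.14, 3.14].

INTERFACE

Orientations are given as a unit quaternion [x, y, z, w].
In Python, from plant import * gives the robot as it stands.
- The arm moves only by the tool send_rows, never from a script. Its argument "targets" is a list of rows, each a list of 2 entries, a list of its own where there are three numbers: the shift along the tool's x, y, z in units of 0.3 m (1.0 is 0.3 m), then the turn, a rotation vector about the tool's x, y, z in units of pi rad (1.0 is pi rad). A call has 1 to 12 rows; each row is the pose to reach, as a shift and turn from the pose commanded when the call began, along the tool's axes at that moment, turning the shorter way round; what a row does not reach only later rows make up. A row lasts 1/8 s, in which the tool goes at most 62.5 mm and 10.7 degrees, less where a joint would pass 70% of its speed; a pose out of reach is approached as far as the arm can. A call with a number of a shift or a turn outside -1 to 1 is refused whole. A call with a gripper value outside its range is refused whole. "fingers" is the opening, from 0 (shut) to 1 (fully open), set as the call begins (left out, the last holds). The fingers move at their own pace and stop on an object; "newtons" is the grip in N (left out, the last holds). Time passes only in rows, so rows that repeat a pose let the fingers close. It gives the time, the measured TCP pose, the force, the opening and the grip force at its end, in the units of the state.
- get_state(): the state, without advancing time (a new reading comes with each control period).
- snapshot(name): name is "side" or "top" or "wrist"; returns a dict with "img" (400x640x3 uint8, blue, green, red), "fx", "fy", "cx", "cy" (pixels), "cam_to_world" (4x4, takes a point from camera to world coordinates); the wrist camera has in their place "T_tool_cam" (4x4, takes a point from camera to tool coordinates, whose origin is the TCP and whose axes are the flange's). Camera axes: x right, y down, z forward; pixel columns grow to the right and rows downward; lengths in m; the calibration is good to about 2 mm. A picture is of the moment at which its call begins: read the wrist's pose just before it. There is no depth.
- finish_job(): hands the job in; it is judged then, once.
The state is a dict: "clock": time; "q": joint angles; "qd": joint speeds; "joint_torque": joint torques, N m; "tool_pos": TCP position; "eef_rot": TCP orientation; "contact_force": force on the tool from outside, world axes, zero at the start; "moment": the same for the moment, N m; "opening": opening from 0.0 (shut) to 1.0 (fully open); "finger_force": force on a finger pad.
Only numpy, scipy, OpenCV 4.12 (cv2) and the standard library are available. Lean on these libraries where they do the work, as an engineer would, in place of code of your own. Each camera call takes 0.05 s, during which the arm holds its last target. There are 200 camera calls.

TASK

The bumper corner's headlamp-washer nozzle is to be brushed free of sand by a helper. Take the black trim tool from the grey rubber mat, lever the small cover up with its blade at the slot (not with the gripper) and swing the cover right back past upright, then lay the tool flat on the mat again. Now draw the telescoping nozzle up out of its pocket against its spring until the ring on its tube stands level with the collar's rim, and finish there, still gripping the nozzle and holding it out steadily at the mark; leave the other things where they are.

Things in the scene. Friction and masses are not known exactly. Their poses are not given: they have to be found in the camera images.
- bumper: White bumper corner, face up, 365 x 150 mm, clamped on blocks, fixed. Origin: on the bench below the nozzle's axis; x along the cover's hinge, +y to the edge with the pry slot, z up. Flat face 135 mm above the bench, in it a pocket 120 mm (x) by 74 mm (y -38 to +36), floor 40 mm below the face, closed by the flush cover. Clamps at x = +/-112, y = -70 to -145 mm stand 18 mm above the face.
- pry_slot (a point): Centre of the mouth of the pry slot under the middle of the cover's free edge, in the bumper's +y edge: 40 mm from the nozzle's axis, 125.5 mm above the bench. 60 mm wide (x), 11 mm high (sill 120 mm, cover's underside 131 mm above the bench). It leads level towards -y of the bumper into the pocket; the nozzle's head begins 28 mm in from the mouth.
- cover (a joint): Opening angle of the white cover (117 x 76 x 4 mm, 40 g): 0 is shut and flush, 1.57 upright, 2.4 laid back against its stop. Starts shut or a few mm ajar. Stiff hinge: about 0.5 to 1 N at the free edge moves it and it stays wherever it is left.
- cover_hinge (a point): Middle of the cover's hinge line, which runs along the bumper's x, 37 mm on the -y side of the nozzle's axis, 133 mm above the bench (the cover's mid-thickness). The shut cover extends from it to +y of the bumper; its free edge rises and goes over towards -y.
- cover_edge (a point): Middle of the cover's free edge, 77.5 mm from the hinge line, at mid-thickness.
- nozzle (a joint): How far the nozzle is drawn straight up out of its barrel: 0 is retracted (it always starts there), 0.060 puts the ring level with the collar's rim, 0.085 is the end stop. The inner spring pulls it back: about 6 N at 0, 13 N at 0.060, 15.5 N at 0.085 (weight included); let go, it springs back to 0.
- nozzle_head (a point): Centre of the nozzle's black head, a block 36 mm (bumper x) x 24 mm (bumper y) x 17 mm high with two small jets on top, amid the pocket on a pale tube 18 mm across. Retracted, its top is 8 mm and its underside 25 mm below the bumper's face; beside it the open pocket leaves 42 mm on each side along x and 24 mm along y.
- mark_ring (a point): The length mark: a raised dark ring 3 mm high round the pale tube; this point is its centre, 69.5 mm below the head's centre. It is hidden inside the barrel until the nozzle is drawn out.
- collar_rim (a point): Centre of the upper rim of the barrel's grey collar (43 mm across) in the pocket, 109 mm above the bench. The ring has to stand level with this rim.
- trim_tool: Black nylon trim tool, 200 mm long, about 55 g, flat on the mat, blade towards +y of the mat. Origin: on its underside, below its balance point; x points to the blade's tip. Handle x = -72 to +38 mm, 24 mm wide, 14 mm thick; blade x = 38 to 128 mm, its middle plane 7 mm above the underside, 22 wide and 6 thick, the last 45 mm 20 wide and 3 thick. Grip across the handle at the origin.
- tool_tip (a point): Tip of the trim tool's blade, 128 mm from the tool's origin, 7 mm above its underside.
- mat: Grey rubber mat 260 x 260 x 4 mm, fixed; origin under its centre, z up; its top is 4 mm above the bench.
- brush: Short detailing brush with a wooden handle, 150 mm long, 20 mm wide, 16 mm high, lying on the mat beside the trim tool (on the mat's +x side). Leave alone.
- wax_tin: Round steel wax tin, 90 mm across, 32 mm high, standing free. Leave alone.
- tape_roll: Roll of masking tape, 90 mm across, 36 mm high, lying flat. Leave alone.
- pad_plate: Aluminium backing plate of a polisher, 125 mm across, 30 mm high. Leave alone.
- foam_pad: Pale foam polishing pad, 150 mm across, 28 mm high. Leave alone.
- sprayer: Blue plastic bottle with two trigger heads, 92 mm across, 236 mm high. Leave alone.
- brush_stand: Clear acrylic stand, 70 x 170 mm, with three short upright brushes, 139 mm high. Leave alone.

How it is judged:
On the way, in this order (a step that is already met when the one before it is completed fails the run):
1. the cover is levered up with the trim tool's blade (contact force between trim_tool and cover above 0.1 N and value of joint cover above 0.25 rad and contact force between the fingers and cover below 0.1 N), for 0.1 s.
2. the cover is swung back past upright (value of joint cover above 1.7 rad), for 0.2 s.
3. the trim tool lies flat on the mat again, let go (x of trim_tool in the frame of mat between -0.13 and 0.13 m and y of trim_tool in the frame of mat between -0.13 and 0.13 m and height (world z) of trim_tool below 0.022 m and angle between trim_tool's own z axis and vertical below 0.15 rad and linear speed of trim_tool below 0.03 m/s and contact force between the fingers and trim_tool below 0.05 N), for 0.3 s.
4. the nozzle, in the fingers, is drawn out to its mark (value of joint nozzle between 0.055 and 0.065 m and contact force between the fingers and nozzle above 2 N), for 0.3 s.
At the end, for the whole second after the job is handed in: The fingers hold the nozzle (over 2 N), still, 60 mm out within 5 mm: ring level with the collar rim. The cover stands open past 1.7 rad. The trim tool lies flat, at rest and let go, its balance point within the mat. The program ends holding (all of step 3 and all of step 4 and velocity of joint nozzle between -0.01 and 0.01 m/s and contact force between trim_tool and nozzle below 0.05 N and value of joint cover above 1.7 rad); the arm keeps its last pose, push and grip.
It fails at once if the cover is prised up with the gripper itself (contact force between the fingers and cover above 1 N and value of joint cover below 0.25 rad).
It fails at once if the trim tool is dropped or thrown (linear speed of trim_tool above 0.9 m/s and contact force between the fingers and trim_tool below 0.05 N).
It fails at once if another thing is shifted (30 mm) or knocked (distance of any of wax_tin, tape_roll, pad_plate, foam_pad, sprayer, brush_stand, brush from where it was at the start of the episode above 0.03 m).
It also fails if it takes over 67 s, if anything falls off the work surface, if the arm or the gripper's body presses on something with over 40 N, if the wrist force passes 120 N, or if a joint passes its speed limit or range.

## Working session

There is one attempt and no reset: what is moved stays moved. The work goes in short steps, Python scripts to look and compute and a tool call to move; the robot and the scene stay as the last step left them, time stands still between calls to the robot, and variables do not carry over. Pictures are saved under pics/ and viewed, at most 10 in all, crops included, and the job is handed in when it is done.

Besides the shell and the picture viewer there is one more tool, called after ">>>" in YAML: its name, and indented under it one key for each argument. send_rows: Moves the arm, as the interface text tells. Its arguments: {"type":"object","properties":{"targets":{"type":"array"},"fingers":{"type":"number"},"newtons":{"type":"number"}},"required":["targets"]}

```bash
mkdir -p pics; ls; python3 - <<'E'
from plant import *
import cv2,numpy as np
s=get_state();print(s)
for n in("side","top"):
    d=snapshot(n);cv2.imwrite(f"pics/{n}0.png",d["img"]);print(n,d["fx"],d["fy"],d["cx"],d["cy"],np.round(d["cam_to_world"],4).tolist())
    np.savez(f"{n}0.npz",**d)
print(get_state()["clock"])
E
```

```text
pics
{'clock': 0.0, 'q': array([-1.08322366,  0.68998566, -0.1945024 ,  1.56632258,  0.15730484,
        0.902509  , -0.21509552]), 'qd': array([-0.00057556, -0.00033048, -0.00042574, -0.00161205,  0.00242352,
       -0.00148172, -0.00212822]), 'joint_torque': array([ 1.18228832e-04, -5.27566445e+01, -1.26681034e+00, -1.53423607e+01,
       -5.25823783e-02,  6.66632623e-03,  1.66146633e-04]), 'tool_pos': array([0.27375205, 0.56116176, 0.23791442]), 'eef_rot': array([ 2.24905529e-01,  9.74380143e-01, -9.06585657e-04, -1.35060431e-04]), 'contact_force': array([-0.32213253, -0.65195541, -0.09435808]), 'moment': array([-0.0162365 , -0.05666014,  0.00187302]), 'finger_force': 0.0, 'opening': 0.9978190092792398}
side 417.6263211844029 417.6263211844029 319.59696010572213 203.19834702707413 [[0.8116, -0.397, 0.4286, 0.0379], [-0.5841, -0.5378, 0.6079, -0.8076], [-0.0109, -0.7437, -0.6684, 0.9274], [0.0, 0.0, 0.0, 1.0]]
top 434.441862054363 434.441862054363 315.410354017366 198.75609043852197 [[0.016, -0.9799, 0.1987, 0.2504], [-0.9999, -0.0165, -0.001, -0.0684], [0.0043, -0.1986, -0.9801, 1.6808], [0.0, 0.0, 0.0, 1.0]]
0.1
```

View pics/top0.png

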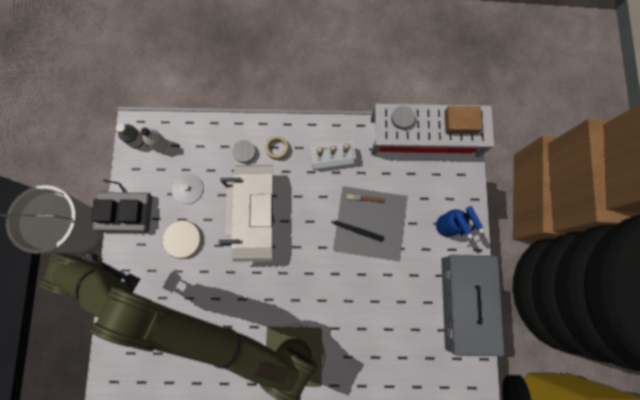

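View pics/side0.png

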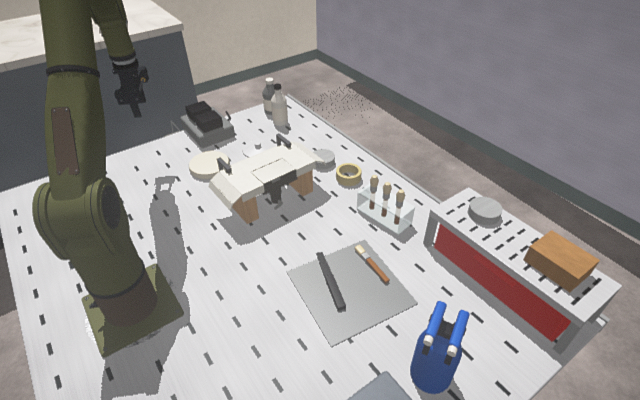

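Top view: bumper around (252,213) with its pry-slot edge facing right (world −y). The tool lies on the mat from about (332,223), the blade tip, to (383,239), the handle end. Next I'll get coordinates from masks.

```bash
cat > h.py <<'E'
import numpy as np,cv2
from scipy.spatial.transform import Rotation as R
def ray(d,u,v,T=None):
    T=d["cam_to_world"] if T is None else T
    r=T[:3,:3]@np.array([(u-d["cx"])/d["fx"],(v-d["cy"])/d["fy"],1]);return T[:3,3],r
def onz(d,u,v,z,T=None):
    o,r=ray(d,u,v,T);return o+r*(z-o[2])/r[2]
def proj(d,p,T=None):
    T=d["cam_to_world"] if T is None else T
    c=T[:3,:3].T@(np.asarray(p)-T[:3,3]);return np.array([d["fx"]*c[0]/c[2]+d["cx"],d["fy"]*c[1]/c[2]+d["cy"]])
def two(d1,p1,d2,p2):
    o,a=ray(d1,*p1);q,b=ray(d2,*p2)
    t=np.linalg.lstsq(np.c_[a,-b],q-o,rcond=None)[0];x,y=o+a*t[0],q+b*t[1];return (x+y)/2,np.linalg.norm(x-y)
def wrist():
    from plant import get_state,snapshot
    s=get_state();d=snapshot("wrist");F=np.eye(4);F[:3,:3]=R.from_quat(s["eef_rot"]).as_matrix();F[:3,3]=s["tool_pos"]
    d["cam_to_world"]=F@d["T_tool_cam"];return d,s
E
python3 - <<'E'
from h import *
t=dict(np.load("top0.npz"));s=dict(np.load("side0.npz"))
def comps(img,lo,hi,box,mina=40):
    x0,y0,x1,y1=box;m=cv2.inRange(cv2.cvtColor(img,cv2.COLOR_BGR2HSV),lo,hi)[y0:y1,x0:x1]
    c,_=cv2.findContours(m,cv2.RETR_EXTERNAL,cv2.CHAIN_APPROX_NONE)
    return [k+np.array([x0,y0]) for k in c if cv2.contourArea(k)>mina]
for nm,d,b in(("top",t,(328,185,412,262)),("side",s,(285,235,420,345))):
  for k in comps(d["img"],(0,0,0),(180,255,85),b):
    r=cv2.minAreaRect(k);bp=cv2.boxPoints(r);e=sorted([(bp[i]+bp[(i+1)%4])/2 for i in range(4)],key=lambda p:-np.linalg.norm(p-r[0]))[:2]
    P=[onz(d,*p,0.012)[:2] for p in e];print(nm,np.round(e,1).tolist(),np.round(P,3).tolist(),np.linalg.norm(P[0]-P[1]))
  # mat
a=cv2.resize(t["img"][150:275,210:410],None,fx=4,fy=4,interpolation=cv2.INTER_CUBIC)
cv2.imwrite("pics/c1.png",a)
b=cv2.resize(s["img"][120:240,195:335],None,fx=5,fy=5,interpolation=cv2.INTER_CUBIC)
cv2.imwrite("pics/c2.png",b)
E
```

```text
top [[333.20001220703125, 221.5], [383.8999938964844, 239.3000030517578]] [[0.5, -0.141], [0.434, -0.336]] 0.206574082651576
```

View pics/c1.png

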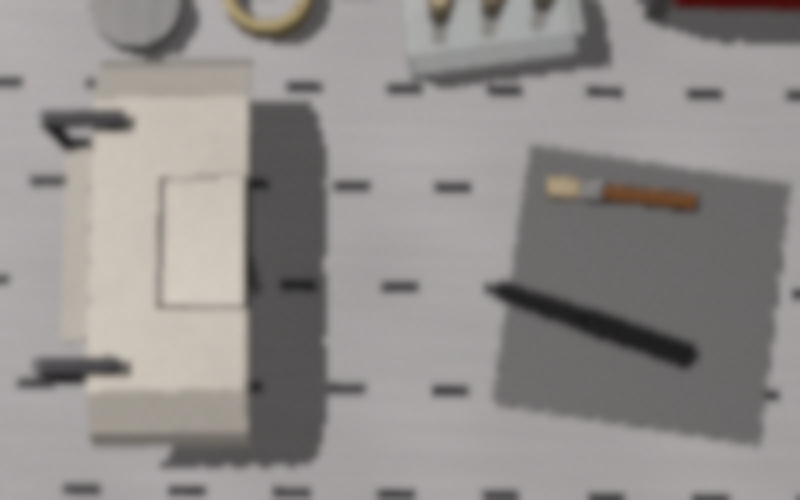

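View pics/c2.png

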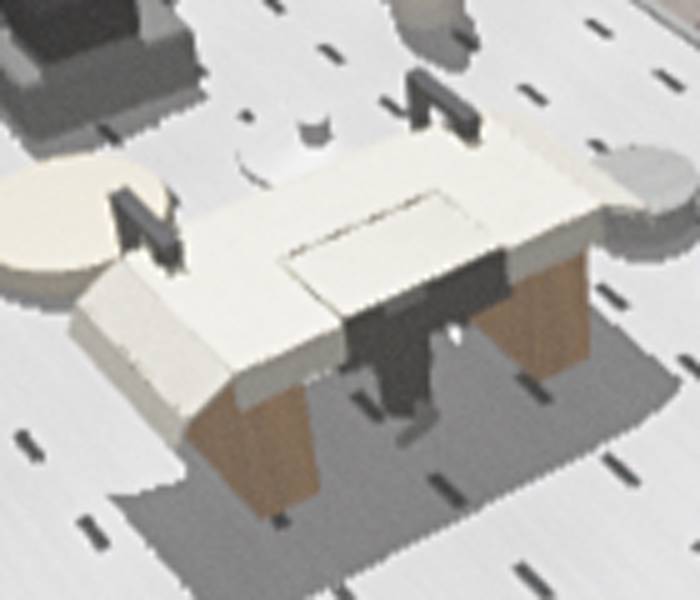

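Top crop: cover corners are at crop (162,177), (158,305) on the hinge side and (248,177), (246,305) on the free edge. The tool's tip is at crop (488,289) and its handle end at (695,358), with the brush above it on the mat's +x side. In the side crop the slot opens toward −y world. Now the coordinates.

```bash
python3 - <<'E'
from h import *
from plant import *
t=dict(np.load("top0.npz"));s=dict(np.load("side0.npz"))
tp=[(162,177),(158,305),(248,177),(246,305)];sp=[(437,192),(285,262),(510,243),(342,320)]
for a,b in zip(tp,sp):
    a=(a[0]/4+210,a[1]/4+150);b=(b[0]/5+195,b[1]/5+120)
    print(np.round(onz(t,*a,.135),3),np.round(onz(s,*b,.135),3),*two(t,a,s,b))
for p in [(530,146),(790,185),(760,445),(495,405)]: print("mat",np.round(onz(t,p[0]/4+210,p[1]/4+150,.004),3))
d,st=wrist();print(np.round(d["T_tool_cam"],3).tolist(),d["fx"])
g=get_state();F=R.from_quat(g["eef_rot"]).as_matrix();p0=g["tool_pos"]
print("to bumper view units",F.T@(np.array([.42,.10,.42])-p0)/.3, "to tool view",F.T@(np.array([.46,-.25,.33])-p0)/.3)
E
```

```text
[0.577 0.166 0.135] [0.576 0.16  0.135] [0.578439   0.16670563 0.12968238] 0.0016995287509327492
[0.459 0.164 0.135] [0.461 0.154 0.135] [0.46292729 0.16490976 0.12618434] 0.005102707098818647
[0.578 0.088 0.135] [0.584 0.087 0.135] [0.58048035 0.08688693 0.13534632] 0.005839691216227916
[0.461 0.086 0.135] [0.461 0.083 0.135] [0.46139336 0.08574494 0.13270847] 0.0009503337625934173
mat [ 0.642 -0.177  0.004]
mat [ 0.607 -0.433  0.004]
mat [ 0.352 -0.398  0.004]
mat [ 0.386 -0.144  0.004]
[[-0.001, -0.967, -0.255, 0.066], [1.0, -0.001, -0.0, -0.0], [-0.0, -0.255, 0.967, -0.147], [0.0, 0.0, 0.0, 1.0]] 339.4706915401637
to bumper view units [-1.11208988 -1.16929752 -0.60460268] to tool view [-1.74330365 -2.15902835 -0.3031214 ]
```

>>> send_rows:
  targets:
    - [[-0.3,-0.2,-0.54],[0,0,0.1]]
    - [[-0.62,-0.42,-0.54],[0,0,0.2]]
    - [[-0.62,-0.42,-0.54],[0,0,0.3]]
    - [[-0.62,-0.42,-0.54],[0,0,0.355]]
    - [[-0.62,-0.42,-0.54],[0,0,0.355]]
    - [[-0.62,-0.42,-0.54],[0,0,0.355]]
    - [[-0.62,-0.42,-0.54],[0,0,0.355]]

```text
clock: 1.02
tool_pos: [0.3858, 0.3668, 0.4007]
eef_rot: [0.706, 0.708, -0.0, 0.0]
contact_force: [-0.6, -0.3, -0.9]
opening: 0.997
finger_force: 0.0
```

>>> send_rows:
  targets:
    - [[-0.2,0.13,0],[0,0,0]]
    - [[-0.4,0.26,0],[0,0,0]]
    - [[-0.6,0.39,0],[0,0,0]]
    - [[-0.66,0.43,0],[0,0,0]]
    - [[-0.66,0.43,0],[0,0,0]]
    - [[-0.66,0.43,0],[0,0,0]]
    - [[-0.66,0.43,0],[0,0,0]]

```text
clock: 1.9
tool_pos: [0.5143, 0.1712, 0.4004]
eef_rot: [0.705, 0.709, -0.0, -0.001]
contact_force: [0.3, -0.1, 0.5]
opening: 0.998
finger_force: 0.0
```

```bash
python3 - <<'E'
from h import *
d,s=wrist();np.savez("w1.npz",**d);cv2.imwrite("pics/w1.png",d["img"]);print(s["tool_pos"],s["eef_rot"],np.abs(s["qd"]).max())
E
```

```text
[0.51434751 0.17116464 0.40044171] [ 7.04844193e-01  7.09361871e-01 -8.69103669e-05 -6.26215655e-04] 0.007929132922862028
```

View pics/w1.png

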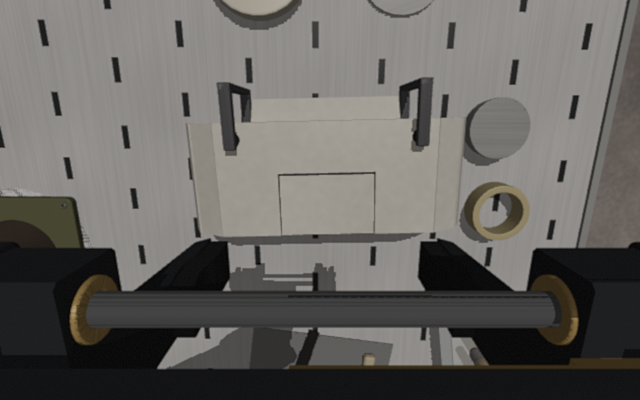

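Cover corners in the wrist view: hinge edge (279,175)–(375,172), free edge (281,235)–(375,233).

```bash
python3 - <<'E'
from h import *
d=dict(np.load("w1.npz"))
g=cv2.cvtColor(d["img"],cv2.COLOR_BGR2GRAY).astype(float)
rows=[(x,140+np.argmin(g[165:185,x])+25) for x in range(290,370,8)]
L=[onz(d,x,y,.135) for x,y in rows];print("hinge",np.round(np.polyfit([p[0] for p in L],[p[1] for p in L],1),4),np.mean(L,0))
Lc=[(np.argmin(g[y,270:290])+270,np.argmin(g[y,365:385])+365) for y in range(182,228,8)]
print([np.round([onz(d,a,y,.135)[:2],onz(d,b,y,.135)[:2]],4).tolist() for (a,b),y in zip(Lc,range(182,228,8))])
print(np.round([onz(d,281,235,.133),onz(d,375,233,.133)],4))
fr=[(x,225+np.argmin(np.diff(g[225:245,x]))) for x in range(240,420,12)];print(fr)
P=[onz(d,x,y+.5,.135) for x,y in fr];print("free",np.round(np.polyfit([p[0] for p in P],[p[1] for p in P],1),4),np.mean(P,0))
E
```

```text
hinge [0.0246 0.1535] [0.51649209 0.16616578 0.135     ]
[[[0.4585, 0.1552], [0.5759, 0.1559]], [[0.4582, 0.1451], [0.5763, 0.1458]], [[0.4579, 0.1349], [0.5768, 0.1355]], [[0.4589, 0.1245], [0.5772, 0.1252]], [[0.4586, 0.114], [0.5776, 0.1147]], [[0.4596, 0.1034], [0.5781, 0.1041]]]
[[0.4589 0.0851 0.133 ]
 [0.5803 0.0885 0.133 ]]
[(240, np.int64(236)), (252, np.int64(235)), (264, np.int64(235)), (276, np.int64(235)), (288, np.int64(234)), (300, np.int64(234)), (312, np.int64(233)), (324, np.int64(233)), (336, np.int64(233)), (348, np.int64(233)), (360, np.int64(232)), (372, np.int64(232)), (384, np.int64(233)), (396, np.int64(232)), (408, np.int64(232))]
free [0.0296 0.0723] [0.51441882 0.08756079 0.135     ]
```

>>> send_rows:
  targets:
    - [[-0.2,-0.03,0.0],[0,0,0.05]]
    - [[-0.4,-0.06,0.0],[0,0,0.105]]
    - [[-0.6,-0.09,0.0],[0,0,0.105]]
    - [[-0.8,-0.12,0],[0,0,0.105]]
    - [[-1.0,-0.18,0.1],[0,0,0.105]]
    - [[-1.0,-0.18,0.2],[0,0,0.105]]
    - [[-1.0,-0.18,0.2],[0,0,0.105]]

```text
clock: 2.82
tool_pos: [0.4603, -0.1301, 0.3393]
eef_rot: [0.813, 0.582, -0.001, -0.002]
contact_force: [-0.1, 0.1, 0.4]
opening: 1.002
finger_force: 0.0
```

>>> send_rows:
  targets:
    - [[-0.2,0.07,0.07],[0,0,0]]
    - [[-0.4,0.14,0.13],[0,0,0]]
    - [[-0.44,0.15,0.13],[0,0,0]]
    - [[-0.44,0.15,0.13],[0,0,0]]
    - [[-0.44,0.15,0.13],[0,0,0]]
    - [[-0.44,0.15,0.13],[0,0,0]]

```text
clock: 3.58
tool_pos: [0.4628, -0.2683, 0.3023]
eef_rot: [0.812, 0.584, 0.001, 0.0]
contact_force: [-0.5, 0.7, -0.2]
opening: 0.999
finger_force: 0.0
```

```bash
python3 - <<'E'
from h import *
d,s=wrist();np.savez("w2.npz",**d);cv2.imwrite("pics/w2.png",d["img"]);print(s["tool_pos"],s["eef_rot"],np.abs(s["qd"]).max())
E
```

```text
[ 0.46284797 -0.26833364  0.30229833] [8.12066710e-01 5.83564224e-01 6.73484495e-04 3.77992342e-05] 0.008033727517153977
```

View pics/w2.png

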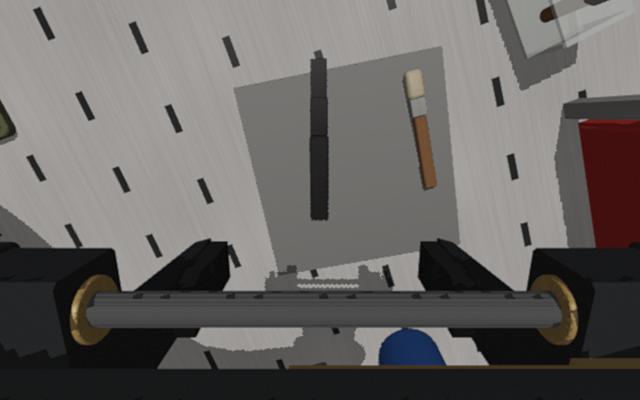

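Tool in the wrist view: blade tip near (319,57), blade/handle step at (319,136), handle end at (319,219). The brush is to its right.

```bash
python3 - <<'E'
from h import *
d=dict(np.load("w2.npz"));g=cv2.cvtColor(d["img"],cv2.COLOR_BGR2GRAY)
m=(g[40:230,290:350]<62).astype(np.uint8);C=[]
for v in range(60,219,6):
    u=np.where(m[v-40])[0]
    if len(u): C.append((u.mean()+290,v,len(u)))
print([tuple(np.round(c,1)) for c in C])
P=np.array([onz(d,c[0],c[1],.011) for c in C]);k=np.polyfit(P[:,1],P[:,0],1)
ang=np.degrees(np.arctan2(1,k[0]));u=np.array([np.cos(np.radians(ang)),np.sin(np.radians(ang))])
end=onz(d,319,219.5,.014);step=onz(d,319,136,.018);tip=onz(d,319,56,.011)
print("heading",ang,"end",end,"step",step,"tip",tip,np.linalg.norm(end-step)*1e3,np.linalg.norm(end-tip)*1e3)
# origin along axis
for p,o in((end,72),(step,-38),(tip,-128)): print(p[:2]+u*o/1e3)
E
```

```text
[(np.float64(318.5), np.float64(60.0), np.float64(14.0)), (np.float64(318.0), np.float64(66.0), np.float64(15.0)), (np.float64(318.0), np.float64(72.0), np.float64(15.0)), (np.float64(318.0), np.float64(78.0), np.float64(15.0)), (np.float64(318.0), np.float64(84.0), np.float64(15.0)), (np.float64(318.0), np.float64(90.0), np.float64(15.0)), (np.float64(318.0), np.float64(96.0), np.float64(15.0)), (np.float64(319.0), np.float64(102.0), np.float64(17.0)), (np.float64(318.5), np.float64(108.0), np.float64(16.0)), (np.float64(319.0), np.float64(114.0), np.float64(17.0)), (np.float64(319.0), np.float64(120.0), np.float64(17.0)), (np.float64(319.0), np.float64(126.0), np.float64(17.0)), (np.float64(319.0), np.float64(132.0), np.float64(17.0)), (np.float64(318.5), np.float64(138.0), np.float64(18.0)), (np.float64(318.5), np.float64(144.0), np.float64(18.0)), (np.float64(318.5), np.float64(150.0), np.float64(18.0)), (np.float64(318.5), np.float64(156.0), np.float64(18.0)), (np.float64(318.5), np.float64(162.0), np.float64(18.0)), (np.float64(319.0), np.float64(168.0), np.float64(19.0)), (np.float64(319.5), np.float64(174.0), np.float64(18.0)), (np.float64(319.0), np.float64(180.0), np.float64(17.0)), (np.float64(319.5), np.float64(186.0), np.float64(18.0)), (np.float64(319.5), np.float64(192.0), np.float64(18.0)), (np.float64(319.0), np.float64(198.0), np.float64(17.0)), (np.float64(319.0), np.float64(204.0), np.float64(17.0)), (np.float64(319.0), np.float64(210.0), np.float64(17.0)), (np.float64(319.0), np.float64(216.0), np.float64(17.0))]
heading 71.55861515574337 end [ 0.43386582 -0.33386763  0.014     ] step [ 0.46957491 -0.2294468   0.018     ] tip [ 0.49979832 -0.1406774   0.011     ] 110.43028630773817 204.15327450925764
[ 0.45664189 -0.26556499]
[ 0.4575542  -0.26549542]
[ 0.45930752 -0.26210432]
```

>>> send_rows:
  targets:
    - [[0.0,-0.02,0.2],[0,0,0]]
    - [[0.0,-0.02,0.4],[0,0,0]]
    - [[0.0,-0.02,0.6],[0,0,0]]
    - [[0.0,-0.02,0.8],[0,0,0]]
    - [[0.0,-0.02,0.9],[0,0,0]]
    - [[0.0,-0.02,0.95],[0,0,0]]
    - [[0.0,-0.02,0.983],[0,0,0]]
    - [[0.0,-0.02,0.983],[0,0,0]]
    - [[0.0,-0.02,0.983],[0,0,0]]
    - [[0.0,-0.02,0.983],[0,0,0]]
  fingers: 0.6

```text
clock: 4.88
tool_pos: [0.4567, -0.2687, 0.0077]
eef_rot: [0.813, 0.582, 0.0, 0.001]
contact_force: [0.6, -0.3, -0.3]
opening: 0.6
finger_force: 0.0
```

>>> send_rows:
  targets:
    - [[0,0,0],[0,0,0]]
    - [[0,0,0],[0,0,0]]
    - [[0,0,0],[0,0,0]]
    - [[0,0,0],[0,0,0]]
    - [[0,0,0],[0,0,0]]
    - [[0,0,0],[0,0,0]]
  fingers: 0.1
  newtons: 50

```text
clock: 5.62
tool_pos: [0.4562, -0.2684, 0.0068]
eef_rot: [0.813, 0.582, 0.0, -0.0]
contact_force: [1.5, 0.4, 1.5]
opening: 0.266
finger_force: 50.0
```

>>> send_rows:
  targets:
    - [[0,0,-0.15],[0,0,0]]
    - [[0.1,0,-0.3],[0,0,-0.04]]
    - [[0.25,0,-0.45],[0,0,-0.08]]
    - [[0.4,0,-0.45],[0,0,-0.112]]
    - [[0.55,0,-0.42],[0,0,-0.112]]
    - [[0.65,0,-0.39],[0,0,-0.112]]
    - [[0.686,0,-0.382],[0,0,-0.112]]
    - [[0.686,0,-0.382],[0,0,-0.112]]
    - [[0.686,0,-0.382],[0,0,-0.112]]
    - [[0.686,0,-0.382],[0,0,-0.112]]

```text
clock: 6.88
tool_pos: [0.5222, -0.0753, 0.1217]
eef_rot: [0.7, 0.715, -0.0, 0.0]
contact_force: [0.1, -0.3, -1.0]
opening: 0.262
finger_force: 50.0
```

```bash
python3 - <<'E'
from h import *
from plant import snapshot
d,s=wrist();e=snapshot("side");np.savez("w3.npz",**d);np.savez("s3.npz",**e)
a=cv2.resize(d["img"][60:260,220:420],(560,560),interpolation=cv2.INTER_CUBIC);print(s["tool_pos"],s["eef_rot"],s["contact_force"])
b=cv2.resize(e["img"][140:260,230:330],None,fx=4.66,fy=4.66,interpolation=cv2.INTER_CUBIC)[:560]
b=b[:, :240*2]
cv2.imwrite("pics/w3.png",cv2.resize(np.hstack([a,np.pad(b,((0,560-b.shape[0]),(0,0),(0,0)))]),None,fx=.75,fy=.75))
E
```

```text
[ 0.52221945 -0.07528496  0.12169989] [ 6.99571966e-01  7.14562034e-01 -2.05919853e-04  3.46838051e-04] [ 0.07026668 -0.33919577 -0.9962935 ]
```

View pics/w3.png

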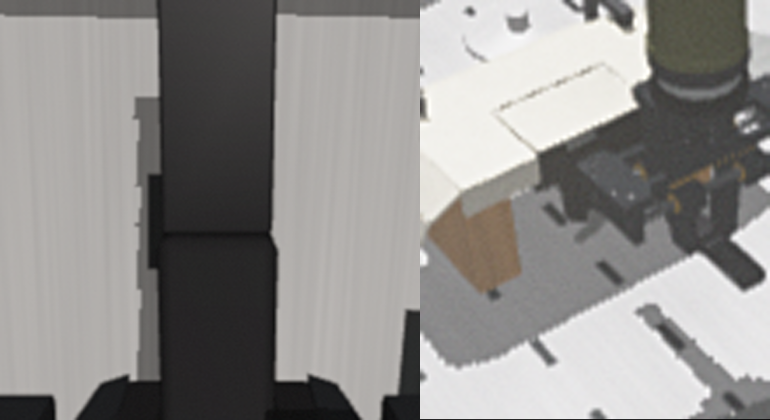

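The tool sits straight in the hand; the step between blade and handle is at crop row 233 of 420. I'll check the tip and bumper-edge rows against the predicted projections.

```bash
python3 - <<'E'
from h import *
d=dict(np.load("w3.npz"));g=cv2.cvtColor(d["img"],cv2.COLOR_BGR2GRAY)
for c in(280,318,325,360): print(c,g[0:130:2,c].tolist())
T=np.array([.5222,-.0753,.1217]);u=np.array([-.0214,.9998,0])
for z in(-.006,-.003,0,.003): print(z,proj(d,T+u*.131+[0,0,.0042+.0015+z]))
print("slot edge top",proj(d,[.5175,.0876,.135]),"handle step",proj(d,T+u*.041+[0,0,.0112]), "step row",60+233/420*200)
E
```

```text
280 [99, 99, 100, 99, 99, 99, 99, 98, 99, 98, 98, 98, 99, 98, 98, 99, 98, 98, 99, 98, 98, 98, 99, 98, 98, 98, 99, 99, 99, 99, 99, 99, 98, 98, 119, 173, 171, 171, 172, 172, 171, 172, 172, 172, 172, 172, 172, 172, 172, 172, 172, 173, 172, 173, 173, 173, 173, 173, 174, 173, 173, 173, 173, 173, 173]
318 [76, 75, 76, 74, 74, 74, 73, 73, 72, 73, 73, 71, 72, 69, 70, 70, 70, 70, 69, 68, 68, 67, 68, 67, 67, 64, 46, 69, 66, 67, 65, 66, 65, 65, 65, 63, 63, 63, 64, 62, 63, 63, 62, 61, 60, 60, 59, 59, 60, 57, 57, 59, 57, 56, 56, 56, 55, 55, 55, 55, 54, 53, 53, 53, 52]
325 [77, 77, 76, 75, 76, 75, 75, 74, 74, 73, 74, 73, 72, 72, 72, 72, 70, 70, 70, 69, 69, 68, 69, 68, 68, 66, 46, 68, 68, 68, 67, 67, 66, 66, 65, 65, 65, 64, 65, 63, 63, 64, 63, 63, 61, 61, 62, 61, 60, 60, 59, 60, 59, 58, 57, 58, 57, 56, 55, 55, 54, 54, 52, 53, 52]
360 [102, 101, 101, 100, 101, 100, 100, 99, 100, 99, 98, 99, 99, 99, 99, 99, 98, 99, 99, 99, 99, 99, 99, 99, 100, 99, 100, 100, 100, 101, 100, 100, 100, 118, 175, 173, 174, 173, 174, 174, 174, 175, 174, 175, 175, 176, 176, 176, 176, 176, 176, 176, 176, 176, 176, 176, 176, 176, 175, 175, 176, 175, 175, 175, 174]
-0.006 [324.68973219 -69.68764296]
-0.003 [324.71835821 -74.02863551]
0 [324.7483708  -78.57989554]
0.003 [324.77987322 -83.35707954]
slot edge top [ 320.84735968 -214.82574612] handle step [324.88524021 176.09663047] step row 170.95238095238096
```

>>> send_rows:
  targets:
    - [[0.04,0,0],[0,0,0]]
    - [[0.08,0,0],[0,0,0]]
    - [[0.11,0,0],[0,0,0]]
    - [[0.14,0,0],[0,0,0]]
    - [[0.16,0,0],[0,0,0]]
    - [[0.16,0,0],[0,0,0]]
    - [[0.16,0,0],[0,0,0]]

```text
clock: 7.85
tool_pos: [0.5214, -0.026, 0.1214]
eef_rot: [0.699, 0.715, -0.0, 0.0]
contact_force: [-0.2, 0.0, -0.3]
opening: 0.259
finger_force: 50.0
```

```bash
python3 - <<'E'
from h import *
from plant import snapshot
w=dict(np.load("w3.npz"));T=np.array([.5222,-.0753,.1217]);u=np.array([-.0214,.9998,0])
for z in(-.004,0,.004): print("thin step (row 52 seen)",proj(w,T+u*.086+[0,0,.0042+.003+z]))
d,s=wrist();e=snapshot("side");print(s["tool_pos"],s["contact_force"],s["moment"])
b=cv2.resize(e["img"][140:220,235:325],None,fx=6,fy=6,interpolation=cv2.INTER_CUBIC)
cv2.imwrite("pics/s4.png",b)
E
```

```text
thin step (row 52 seen) [324.77052816  59.64198693]
thin step (row 52 seen) [324.80900508  58.02556467]
thin step (row 52 seen) [324.84984523  56.30986234]
[ 0.52138296 -0.02601992  0.12143609] [-0.21640334  0.03330531 -0.3354448 ] [-0.06684666  0.03024326  0.03457308]
```

View pics/s4.png

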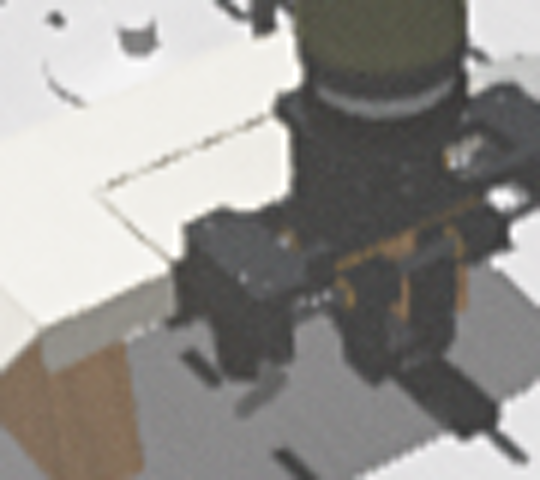

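>>> send_rows:
  targets:
    - [[0,0,-0.033],[0,0,0]]
    - [[0.007,0,-0.067],[0,0,0]]
    - [[0.027,0,-0.107],[0,0,0]]
    - [[0.057,0,-0.147],[0,0,0]]
    - [[0.09,0,-0.173],[0,0,0]]
    - [[0.133,0,-0.197],[0,0,0]]
    - [[0.177,0,-0.203],[0,0,0]]
    - [[0.217,0,-0.203],[0,0,0]]
    - [[0.253,0,-0.193],[0,0,0]]
    - [[0.283,0,-0.177],[0,0,0]]
    - [[0.303,0,-0.167],[0,0,0]]
    - [[0.303,0,-0.167],[0,0,0]]

```text
clock: 9.45
tool_pos: [0.5188, 0.0658, 0.171]
eef_rot: [0.698, 0.716, -0.0, -0.0]
contact_force: [-0.1, 1.0, -0.3]
opening: 0.265
finger_force: 50.0
```

```bash
python3 - <<'E'
from h import *
from plant import snapshot
d,s=wrist();e=snapshot("side");print(s["tool_pos"],s["contact_force"],s["moment"])
b=cv2.resize(e["img"][110:220,220:340],None,fx=3.5,fy=3.5,interpolation=cv2.INTER_CUBIC)
a=cv2.resize(d["img"],(616,385))[:, 140:476]
cv2.imwrite("pics/s5.png",np.hstack([b,a]))
E
```

```text
[0.51880781 0.06576284 0.17099265] [-0.1188937   1.01535198 -0.3103114 ] [-0.05849532  0.05493683  0.01344353]
```

View pics/s5.png

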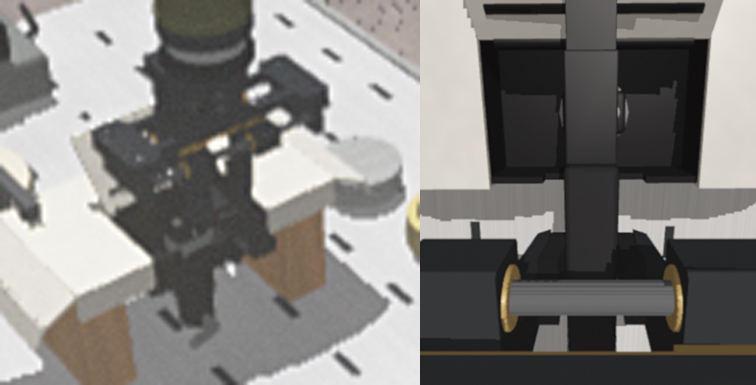

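The side crop shows the cover laid well back to the left of the gripper. The wrist crop shows the pocket open, with the head under the blade. Now to take the tool back to the mat.

>>> send_rows:
  targets:
    - [[-0.15,0,-0.03],[0,0,0]]
    - [[-0.35,0,-0.03],[0,0,0]]
    - [[-0.55,-0.05,0],[0,0,0]]
    - [[-0.75,-0.1,0.1],[0,0,0]]
    - [[-0.9,-0.15,0.25],[0,0,0]]
    - [[-1.0,-0.16,0.4],[0,0,0]]
    - [[-1.0,-0.16,0.4],[0,0,0]]
    - [[-1.0,-0.16,0.4],[0,0,0]]

```text
clock: 10.55
tool_pos: [0.4786, -0.2354, 0.0518]
eef_rot: [0.699, 0.715, 0.0, -0.0]
contact_force: [-0.3, 1.0, -1.2]
opening: 0.265
finger_force: 50.0
```

>>> send_rows:
  targets:
    - [[-0.06,0,0.05],[0,0,0]]
    - [[-0.12,0,0.09],[0,0,0]]
    - [[-0.12,0,0.12],[0,0,0]]
    - [[-0.12,0,0.135],[0,0,0]]
    - [[-0.12,0,0.145],[0,0,0]]
    - [[-0.12,0,0.145],[0,0,0]]
    - [[-0.12,0,0.145],[0,0,0]]
    - [[-0.12,0,0.145],[0,0,0]]

```text
clock: 11.55
tool_pos: [0.4794, -0.2717, 0.0083]
eef_rot: [0.699, 0.716, 0.0, 0.0]
contact_force: [0.1, 0.1, -1.1]
opening: 0.265
finger_force: 50.0
```

>>> send_rows:
  targets:
    - [[0,0,0.005],[0,0,0]]
    - [[0,0,0.005],[0,0,0]]
    - [[0,0,0.005],[0,0,0]]

```text
clock: 11.92
tool_pos: [0.4794, -0.2718, 0.0068]
eef_rot: [0.699, 0.715, 0.0, 0.0]
contact_force: [0.3, 0.1, 5.1]
opening: 0.265
finger_force: 50.0
```

>>> send_rows:
  targets:
    - [[0,0,0.005],[0,0,0]]
    - [[0,0,0],[0,0,0]]
    - [[0,0,0],[0,0,0]]
    - [[0,0,0],[0,0,0]]
    - [[0,0,0],[0,0,0]]
    - [[0,0,-0.05],[0,0,0]]
    - [[0,0,-0.2],[0,0,0]]
    - [[0,0,-0.4],[0,0,0]]
    - [[0,0,-0.6],[0,0,0]]
    - [[0,0,-0.8],[0,0,0]]
    - [[0,0,-1.0],[0,0,0]]
    - [[0,0,-1.0],[0,0,0]]
  fingers: 0.7

```text
clock: 13.42
tool_pos: [0.4812, -0.2733, 0.3122]
eef_rot: [0.699, 0.715, 0.002, 0.005]
contact_force: [-0.7, -0.1, -0.2]
opening: 0.701
finger_force: 0.0
```

>>> send_rows:
  targets:
    - [[0.2,0.03,-0.1],[0,0,0]]
    - [[0.4,0.06,-0.1],[0,0,0]]
    - [[0.6,0.09,-0.1],[0,0,0]]
    - [[0.8,0.12,-0.1],[0,0,0]]
    - [[1.0,0.157,-0.1],[0,0,0]]
    - [[1.0,0.157,-0.1],[0,0,0]]

```text
clock: 14.18
tool_pos: [0.5185, 0.0359, 0.3356]
eef_rot: [0.695, 0.719, 0.001, -0.002]
contact_force: [0.5, -0.5, -0.2]
opening: 0.7
finger_force: 0.0
```

>>> send_rows:
  targets:
    - [[0.2,0,0],[0,0,0]]
    - [[0.4,0,0],[0,0,0]]
    - [[0.4,0,0],[0,0,0]]
    - [[0.4,0,0],[0,0,0]]
    - [[0.4,0,0],[0,0,0]]

```text
clock: 14.8
tool_pos: [0.5164, 0.1466, 0.3365]
eef_rot: [0.7, 0.714, -0.001, 0.0]
contact_force: [0.5, 0.2, -0.9]
opening: 0.699
finger_force: 0.0
```

```bash
python3 - <<'E'
from h import *
from plant import snapshot
d,s=wrist();t=snapshot("top");np.savez("w6.npz",**d);np.savez("t6.npz",**t);print(s["tool_pos"],s["eef_rot"])
print("pred head",proj(d,[.517,.127,.127]))
a=d["img"][60:260,200:440];a=cv2.resize(a,None,fx=2,fy=2,interpolation=cv2.INTER_CUBIC)
a=cv2.convertScaleAbs(a,alpha=1.8)
b=cv2.resize(t["img"][150:270,320:420],None,fx=3.1,fy=3.1)[:400]
b=np.pad(b,((0,400-b.shape[0]),(0,0),(0,0)))
cv2.imwrite("pics/w6.png",np.hstack([a,b]))
E
```

```text
[0.51636414 0.14661129 0.33645847] [ 7.00019026e-01  7.14123885e-01 -5.69245817e-04  3.41431449e-04]
pred head [324.42683901 195.23712431]
```

View pics/w6.png

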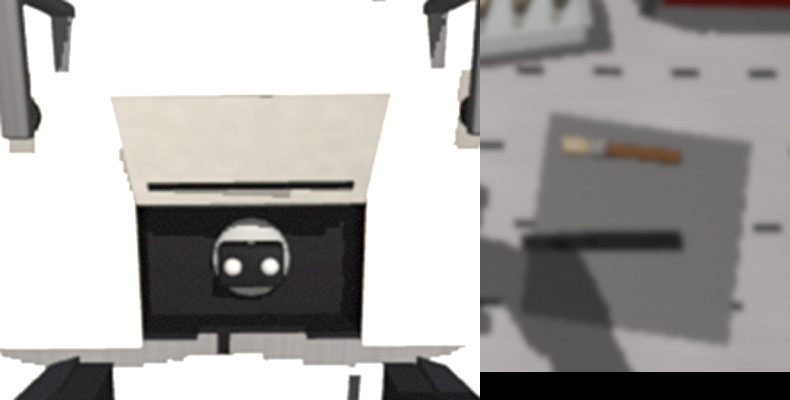

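Wrist crop: cover laid back, head centred at crop (251,264), which is full px (325.5,192). The right-hand crop shows the tool flat on the mat and the brush untouched. Descending onto the head.

>>> send_rows:
  targets:
    - [[-0.06,0.004,0.1],[0,0,0]]
    - [[-0.06,0.004,0.25],[0,0,0]]
    - [[-0.06,0.004,0.4],[0,0,0]]
    - [[-0.06,0.004,0.52],[0,0,0]]
    - [[-0.06,0.004,0.6],[0,0,0]]
    - [[-0.06,0.004,0.66],[0,0,0]]
    - [[-0.06,0.004,0.71],[0,0,0]]
    - [[-0.06,0.004,0.745],[0,0,0]]
    - [[-0.06,0.004,0.745],[0,0,0]]
    - [[-0.06,0.004,0.745],[0,0,0]]

```text
clock: 16.15
tool_pos: [0.5183, 0.1313, 0.1135]
eef_rot: [0.699, 0.715, 0.0, 0.0]
contact_force: [-0.3, 0.1, -0.6]
opening: 0.702
finger_force: 0.0
```

>>> send_rows:
  targets:
    - [[0,0,0],[0,0,0]]
    - [[0,0,0],[0,0,0]]
    - [[0,0,0],[0,0,0]]
    - [[0,0,0],[0,0,0]]
    - [[0,0,0],[0,0,0]]
    - [[0,0,0],[0,0,0]]
  fingers: 0.2
  newtons: 60

```text
clock: 16.9
tool_pos: [0.5185, 0.1314, 0.1133]
eef_rot: [0.699, 0.715, 0.001, 0.0]
contact_force: [1.2, 0.3, 2.8]
opening: 0.4
finger_force: 60.0
```

>>> send_rows:
  targets:
    - [[0,0,-0.02],[0,0,0]]
    - [[0,0,-0.05],[0,0,0]]
    - [[0,0,-0.08],[0,0,0]]
    - [[0,0,-0.11],[0,0,0]]
    - [[0,0,-0.14],[0,0,0]]
    - [[0,0,-0.17],[0,0,0]]
    - [[0,0,-0.19],[0,0,0]]
    - [[0,0,-0.2],[0,0,0]]
    - [[0,0,-0.2],[0,0,0]]
    - [[0,0,-0.2],[0,0,0]]
    - [[0,0,-0.2],[0,0,0]]

```text
clock: 18.27
tool_pos: [0.5184, 0.1314, 0.1729]
eef_rot: [0.699, 0.715, 0.0, 0.0]
contact_force: [6.4, 0.3, -13.6]
opening: 0.402
finger_force: 60.0
```

```bash
python3 - <<'E'
from h import *
from plant import snapshot
d,s=wrist();e=snapshot("side");np.savez("w7.npz",**d);np.savez("s7.npz",**e);print(s["tool_pos"],s["contact_force"],s["moment"],s["opening"])
# jets expected at each extension
for L in(.05,.055,.06,.065):
    print(L,proj(d,[.5185,.1305,.128+L]).round(1))
g=cv2.cvtColor(d["img"],cv2.COLOR_BGR2GRAY)
c,_=cv2.findContours((g[100:300,260:390]>130).astype(np.uint8),cv2.RETR_EXTERNAL,cv2.CHAIN_APPROX_NONE)
print([(np.round(np.array(cv2.minEnclosingCircle(k)[0])+[260,100],1),cv2.contourArea(k)) for k in c if 15<cv2.contourArea(k)<900])
w=dict(np.load("w6.npz"));print("check retracted pred",proj(w,[.5185,.1305,.128]))
for z in (.105,.109,.113): print("side rim z",z,proj(e,[.518,.128,z]).round(1))
E
```

```text
[0.51839068 0.13136809 0.17294829] [  6.43112357   0.29877477 -13.61804078] [ 0.14642141 -1.25128874  0.06706076] 0.4017548823698198
0.05 [325.1 264.8]
0.055 [325.2 269.7]
0.06 [325.2 274.9]
0.065 [325.3 280.4]
[(array([346.9, 275.2]), 205.5), (array([300.4, 275.5]), 203.5), (array([326. , 224.5]), 532.0), (array([324.5, 168.5]), 838.0)]
check retracted pred [325.8897218  192.30701171]
side rim z 0.105 [273.  177.3]
side rim z 0.109 [272.9 176.3]
side rim z 0.113 [272.7 175.3]
```

The spring load (13.6 N, expected 13) and the jet row (275.4, predicted 274.9 at 60 mm) both put the nozzle at the mark. One short hold to check for creep, then hand in.

>>> send_rows:
  targets:
    - [[0,0,0],[0,0,0]]
    - [[0,0,0],[0,0,0]]
    - [[0,0,0],[0,0,0]]
    - [[0,0,0],[0,0,0]]
    - [[0,0,0],[0,0,0]]
    - [[0,0,0],[0,0,0]]

```text
clock: 19.12
tool_pos: [0.5184, 0.1314, 0.1729]
eef_rot: [0.699, 0.715, 0.0, 0.0]
contact_force: [6.6, 1.7, -12.5]
opening: 0.404
finger_force: 60.0
```

```bash
python3 - <<'E'
from h import *
from plant import *
d,s=wrist();g=cv2.cvtColor(d["img"],cv2.COLOR_BGR2GRAY)
c,_=cv2.findContours((g[262:290,290:360]>130).astype(np.uint8),cv2.RETR_EXTERNAL,cv2.CHAIN_APPROX_NONE)
r=[cv2.minEnclosingCircle(k)[0][1]+262 for k in c if cv2.contourArea(k)>100]
print(r,s["tool_pos"],s["contact_force"],s["finger_force"])
if abs(np.mean(r)-275.3)<1: print(finish_job())
E
```

```text
[275.2439022064209, 275.5] [0.51838004 0.13136198 0.17292392] [  6.63550938   1.66019808 -12.46776544] 59.992284178733826
the job is handed in; nothing more can be done
None
```

The job is handed in at about 19 s, with the cover levered open by the blade and laid back, the trim tool flat on the mat and let go, and the nozzle gripped and held steady about 60 mm out at its mark; no verdict came back.

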